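Lock the leak-test cap on a motorcycle radiator

ROBOT

A 6-joint arm with a two-finger parallel gripper is mounted at the origin on the work surface. World frame = base frame: x ahead of the robot, y to its left, z up, the work surface at z = 0. Lengths are in mm, angles in rad, forces in N, time in s.
With the tool pointing down it reaches from about 350 to 775 mm from the base axis. Payload 7.3 kg.
Tool frame: the origin (TCP) lies at the very end of the fingers, on their centre line; the grasp point (between the pads) lies 19 mm behind it; z points along the fingers, y is the line along which they close (so a half turn about z gives the same grasp; the last joint's range is limited). The gripper opens to 92 mm and grips with 3 to 60 N. Pads are 19 mm wide; open, the fingers measure 130 mm over their backs; the gripper's body (75 mm by 190 mm) begins 47 mm behind the grasp point.
Start: joints at [-1.485, 0.342, 1.524, -0, 1.275, -0.146], TCP at [120.63, -510.973, 226.741] pointing down, gripper open.
Joint ranges: [-2.53, 2.53], [-0.77, 2.02], [0.04, 2.7], [-1, 4.14], [0.28, 2.66], [-3.11, 3.11]. Speed limits (rad/s): [2.57, 2.57, 3.14, 3.14, 3.14, 3.14].

INTERFACE

Orientations are given as [roll, pitch, yaw] about the fixed x, y, z axes, in that order (R = Rz(yaw) Ry(pitch) Rx(roll)).
In Python, from plant import bot gives the robot as it stands.
- The arm moves only by the tool jog_arm, never from a script. Its argument "targets" is a list of rows, each an object with "xyz": the shift along the tool's x, y, z as a fraction of full scale, a list of three; "spin": the turn about the tool's z as a fraction of full scale. In form: [{"xyz": [x, y, z], "spin": spin}, ...]. A call has exactly 10 rows; each row shifts and turns the commanded pose from where the row before left it, along the tool's axes as they then stand; what a row does not reach is not made up. Full scale, the value 1, is 80 mm for a shift and 0.1 rad for a turn. A row lasts 1/8 s, in which the tool goes at most 62.5 mm and 10.7 degrees, less where a joint would pass 70% of its speed; a pose out of reach is approached as far as the arm can. A call with a number of a shift or a turn outside -1 to 1 is refused whole. A call with a gripper value outside its range is refused whole. "gripper" is the opening in per cent of the stroke, from 0 (shut) to 100 (fully open), set as the call begins (left out, the last holds). The fingers move at their own pace and stop on an object; the grip force is fixed at half the most. Time passes only in rows, so rows that do not move let the fingers close, or fill a call up. It gives the time, the measured TCP pose, the force, the opening and the grip force at its end, in the units of the state.
- bot.get_obs(): the state, without advancing time (a new reading comes with each control period).
- bot.capture(name): name is "scene" or "side" or "wrist"; returns the picture (384x512x3 uint8, blue, green, red); there is no depth.
- bot.get_calibration(name): a dict with "vfov" (degrees; the focal length in pixels is half the picture's height over the tangent of half this angle, whatever the lens; pixels are square), "cx", "cy" (the principal point, pixels), "k1" (the pictures are not rectified: a ray, as slopes to the right and down, at radius r is drawn at 1 + k1 r^2 times it, then the intrinsics apply), "eye" and "rotation" of the camera in the world. Camera axes: x right, y down, z forward; pixel columns grow to the right and rows downward; lengths in mm; the calibration is good to about 2 mm. A picture is of the moment at which its call begins: read the wrist's pose just before it. get_calibration takes no time and is no camera call; for the wrist camera it gives the pose at the moment of the call.
- bot.close_job(): hands the job in; it is judged then, once.
The state is a dict: "time": time; "joint_positions": joint angles; "dq": joint speeds; "tau": joint torques, N m; "tool_pos": TCP position; "tcp_rot": TCP orientation; "contact_force": force on the tool from outside, world axes, zero at the start; "moment": the same for the moment, N m; "grip_width": finger opening in mm; "finger_force": force on a finger pad.
Only numpy, scipy, OpenCV 4.12 (cv2) and the standard library are available. Lean on these libraries where they do the work, as an engineer would, in place of code of your own. Each camera call takes 0.05 s, during which the arm holds its last target. There are 200 camera calls.

TASK

The motorcycle radiator in the bench stand is waiting for its leak test: take the blue test cap out of the kit tray, set it on the open filler neck with its two ears over the two notches in the rim, press it down against its spring and turn it a quarter turn clockwise until it stops. Finish while still gripping the cap, seated and turned fully home, so that the pump can be coupled to it; do not let go. Leave the red and yellow caps, the radiator's own cap and the coolant bottle where they are.

Things in the scene. Friction and masses are not known exactly. Their poses are not given: they have to be found in the camera images.
- blue_cap_grip (a point): centre of the blue test cap's round knurled grip (34 mm across, from 18 mm below to 15 mm above this point; take it across the sides at any yaw). z is the cap's axis, up; the two ears (14 mm wide, white line on top, 76 mm tip to tip) lie along +x and -x. A brass nipple reaches 29 mm above this point. Below is the cap's disc, 58 mm across, top face 18 mm below this point
- blue_cap: the whole blue test cap, about 0.19 kg, loose in a tray well, skirt edge resting on the tray top 30 mm above the bench; lift it straight up. Origin: centre of the skirt's lower edge, 33 mm below the grip centre; axes as the grip's. The disc's underside is 11 mm above the origin; the seal hangs 13 mm below it
- blue_cap_lugs (a point): midpoint between the cap's two lugs at their upper faces, 29.5 mm below the grip centre. The lugs point inward from the skirt right under the ears (on +x and -x): 9 mm wide, 3 mm thick, 40 mm between their inner ends
- blue_cap_seal (a joint): how far the sprung seal (26 mm disc under the cap) is pressed up into the cap, m: 0 free, 0.012 at most. Its spring pushes 4.8 N at first and 0.8 N more per mm: about 11 N when the cap is locked, 13 N when it is pressed right down
- filler_neck (a point): centre of the open brass filler neck at the rim's upper face, 225 mm above the bench; z up, x square through the radiator, y along its core. Rim 46 mm across, tube under it 36 mm, bore 30 mm, seat for the seal 14 mm down. Disc pressed onto the rim: grip centre 22 mm above this point; locked: 22 to 24.5 mm (the spring lifts it); lugs lying on top of the rim: 32.5 mm
- neck_notches (a point): on the neck's axis at the rim. Two opposite notches in the rim, 15 mm wide, admit the lugs when the cap's x axis (either way round) lies along this x turned 0.12 rad clockwise seen from above (yaw -0.12 here), within 0.14 rad and 2 mm. Pressed down until its disc nearly meets the rim, the cap then turns only clockwise, 1.45 rad, along a shallow cam to a hard stop with its ears along this y
- radiator: radiator in its stand, fixed to the bench: aluminium side tanks, dark core, 334 mm long (from 22 mm on the -y side of the neck to 312 mm on the +y side), 46 mm thick (stand 130 mm), tanks 195 mm tall, tabs up to 214 mm; an overflow nipple points from the neck along +x, 17 mm below the rim. Origin on the bench under the filler neck, axes as the neck's; at yaw 0 the robot faces its broad side
- tray: kit tray, fixed: dark insert in an orange frame, 118 x 338 x 34 mm, with three wells along its y at -100, 0 and +100 mm that hold the three caps in any order; origin on the bench under its centre
- red_cap: red test cap of the kit, 48 mm across (66 mm over its ears), 62 mm tall above the tray's top, in another well, to be left alone; origin at its skirt's lower edge
- yellow_cap: yellow test cap of the kit, 64 mm across (82 mm over its ears), 62 mm tall above the tray's top, in another well, to be left alone; origin at its skirt's lower edge
- pressure_cap: the radiator's own steel cap, 76 mm over its ears, 17 mm tall, lying on the bench, to be left alone; origin at its underside
- coolant: square green coolant bottle with a black cap, 62 x 72 mm, 198 mm tall, standing on the bench, to be left alone; origin at its underside

How it is judged:
By the outcome, as a careful person would: the job done as asked, in the order asked, and still so for the second after the job is handed in, while the arm keeps its last pose, push and grip.
It also fails if it takes over 42 s, if anything falls off the work surface, if the arm or the gripper's body presses on something with over 40 N, if the wrist force passes 120 N, or if a joint passes its speed limit or range.

## Working session

There is one attempt and no reset: what is moved stays moved. The work goes in short steps, Python scripts to look and compute and a tool call to move; the robot and the scene stay as the last step left them, time stands still between calls to the robot, and variables do not carry over. Pictures are saved under pics/ and viewed, at most 10 in all, crops included, and the job is handed in when it is done.

Besides the shell and the picture viewer there is one more tool, called after "Request:" as name(argument=value, ...), one argument or row to a line, values as JSON. jog_arm: Moves the arm, as the interface text tells. Shift numbers are shares of 80 mm and turn numbers shares of 0.1 rad, none past 1 either way. Its arguments: {"type":"object","properties":{"targets":{"type":"array","items":{"type":"object","properties":{"xyz":{"type":"array","items":{"type":"number"}},"spin":{"type":"number"}}}},"gripper":{"type":"number"}},"required":["targets"]}

```bash
mkdir -p pics; ls
cat > h.py <<'E'
import numpy as np, cv2
from plant import bot
def ray(cal,u,v):
    f=192/np.tan(np.radians(cal['vfov'])/2)
    K=np.array([[f,0,cal['cx']],[0,f,cal['cy']],[0,0,1.]])
    d=np.array([(u-cal['cx'])/f,(v-cal['cy'])/f]); s=d.copy()
    for _ in range(30): s=d/(1+cal['k1']*(s@s))
    return np.asarray(cal['eye'],float),np.asarray(cal['rotation'],float)@np.r_[s,1]
def atz(cal,u,v,z):
    e,d=ray(cal,u,v); return e+d*(z-e[2])/d[2]
def proj(cal,p):
    f=192/np.tan(np.radians(cal['vfov'])/2)
    c=np.asarray(cal['rotation']).T@(np.asarray(p,float)-cal['eye']); s=c[:2]/c[2]
    s=s*(1+cal['k1']*(s@s)); return s*f+[cal['cx'],cal['cy']]
E
python3 - <<'E'
from h import *
for n in ('scene','side','wrist'):
    c=bot.get_calibration(n); print(n,c); cv2.imwrite(f'pics/{n}0.png',bot.capture(n))
a=cv2.imread('pics/scene0.png');b=cv2.imread('pics/side0.png')
print(bot.get_obs())
E
```

```text
pics
scene {'vfov': 46.53261216205982, 'cx': 256.31546738899715, 'cy': 192.79431539377438, 'k1': -0.06261659405025585, 'eye': array([945.17538041, 451.0396103 , 905.63793524]), 'rotation': array([-2.42566938e+00,  4.62250457e-04,  2.46588903e+00])}
side {'vfov': 48.530831692613816, 'cx': 254.07732949423837, 'cy': 191.67615840814744, 'k1': -0.07737315253465887, 'eye': array([173.96562508, 478.5000633 , 900.62936469]), 'rotation': array([-2.41669892, -0.00664861, -2.50425639])}
wrist {'vfov': 66.71896218785976, 'cx': 255.8215172963052, 'cy': 193.06253361391776, 'k1': -0.018571125751708554, 'eye': array([ 198.80454475, -492.2189437 ,  384.92500082]), 'rotation': array([ 2.84072332e+00,  1.97698615e-03, -1.33901721e+00])}
{'time': 0.15, 'joint_positions': array([-1.48499652e+00,  3.42579864e-01,  1.52477123e+00, -5.66137050e-06,
        1.27540827e+00, -1.45989615e-01]), 'dq': array([ 1.18832028e-03, -1.34160177e-03, -3.10921840e-03,  1.25833842e-03,
        2.18667914e-05,  8.93341244e-04]), 'tau': array([ 2.39051966e-03, -4.31469476e+01, -2.44353944e+01,  7.18216016e-02,
        5.37171133e-02, -7.89949354e-05]), 'tool_pos': array([ 120.60233858, -510.6556728 ,  226.20489787]), 'tcp_rot': array([-3.14043757e+00, -1.64365599e-04,  2.31790977e-01]), 'contact_force': array([-0.3216436 , -0.32487102,  0.67448684]), 'moment': array([-5.34704630e-02, -9.67852303e-05,  1.84222600e-02]), 'finger_force': 0.0, 'grip_width': 91.6652457193836}
```

Run:
```python
s=open('h.py').read()
s=s.replace("def ray(","from scipy.spatial.transform import Rotation as Ro\ndef RM(c): return Ro.from_euler('xyz',c['rotation']).as_matrix()\ndef ray(",1)
s=s.replace("np.asarray(cal['rotation'],float)@","RM(cal)@").replace("np.asarray(cal['rotation']).T","RM(cal).T")
s=s.replace("    K=np.array([[f,0,cal['cx']],[0,f,cal['cy']],[0,0,1.]])\n","")
open('h.py','w').write(s)
import cv2
for n in('scene','side'):
    cv2.imwrite(f'pics/{n}b.png',cv2.resize(cv2.imread(f'pics/{n}0.png'),(800,600),interpolation=cv2.INTER_CUBIC))
```

```text
(no output)
```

View pics/sceneb.png

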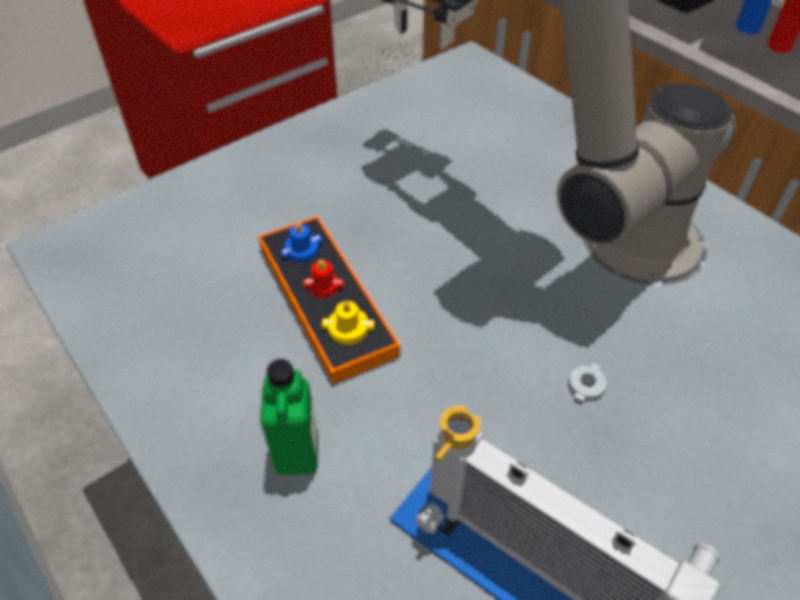

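View pics/sideb.png

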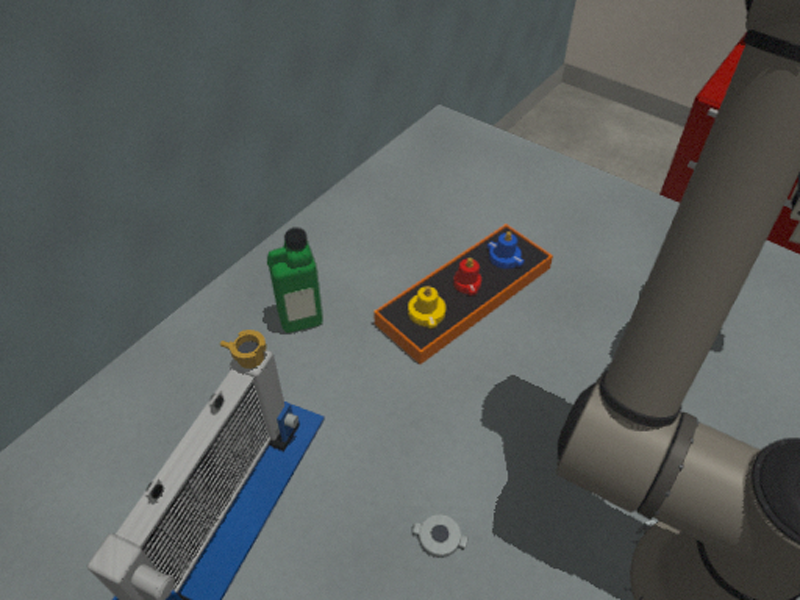

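Scene view: blue cap nipple tip at about (299,225), grip (300,238), far end of tray; neck rim centre (460,424). Side view: blue nipple tip (509,233), grip (508,243); neck rim centre (248,345). All in 800-px coordinates.

Run:
```python
from h import *
k=512/800
S=bot.get_calibration('scene');D=bot.get_calibration('side')
for nm,a,b,z in (('nip',(299,225),(509,233),92),('grip',(300,238),(508,244),63),('neck',(460,424),(248,345),225),('botl',(281,369),(296,236),198)):
    e1,d1=ray(S,*(np.array(a)*k)); e2,d2=ray(D,*(np.array(b)*k))
    A=np.c_[d1,-d2]; t=np.linalg.lstsq(A,e2-e1,rcond=None)[0]; p,q=e1+t[0]*d1,e2+t[1]*d2
    print(nm,(p+q)/2,np.linalg.norm(p-q),atz(S,*(np.array(a)*k),z)[:2],atz(D,*(np.array(b)*k),z)[:2])
# tray top corners, z=34; radiator top
for a,z in (((259,238),34),((319,218),34),((399,350),34),((333,380),34)): print('tray',atz(S,*(np.array(a)*k),z)[:2])
W=bot.get_calibration('wrist'); 
o=bot.get_obs(); R=Ro.from_euler('xyz',o['tcp_rot'])
print('cam in tool',R.inv().apply(W['eye']-o['tool_pos']), (R.inv()*Ro.from_matrix(RM(W))).as_matrix().round(3))
for n,(x0,y0,x1,y1),nn in (('scene',(165,130,245,225),'a'),('side',(120,190,220,290),'b')):pass
i=cv2.imread('pics/scene0.png')
l=cv2.resize(i[125:225,160:260],(600,600),interpolation=cv2.INTER_CUBIC);cv2.imwrite('pics/c1.png',l)
```

```text
nip [ 529.72266353 -346.66890258   92.06773947] 2.24546245477243 [ 530.12995213 -345.16527529] [ 530.06564441 -348.3429939 ]
grip [ 529.97638023 -350.46155587   60.27231028] 4.896834772328638 [ 532.23668247 -344.52152531] [ 529.45220443 -351.20342406]
neck [635.38939919 171.00755122 221.11211125] 1.4120438449878867 [637.29936    173.35561766] [632.91013634 171.99677725]
botl [745.1601869  -37.71160528 195.2224625 ] 0.8190672804312581 [746.02177474 -35.30602962] [743.08643884 -36.18426077]
tray [ 575.78035633 -418.51432524]
tray [ 461.1947639 -394.6014754]
tray [536.19003005 -63.55545368]
tray [649.31047764 -81.62296218]
cam in tool [ 8.03682409e+01 -1.34282713e-01 -1.58797259e+02] [[-0.    -0.955 -0.297]
 [ 1.     0.    -0.001]
 [ 0.001 -0.297  0.955]]
```

Request:
jog_arm(
  targets=[
    {"xyz": [0.4, -0.06, 0], "spin": 0},
    {"xyz": [0.7, -0.105, 0], "spin": 0},
    {"xyz": [0.7, -0.105, 0], "spin": 0},
    {"xyz": [0.7, -0.105, 0], "spin": 0},
    {"xyz": [0.7, -0.105, 0], "spin": 0},
    {"xyz": [0.7, -0.105, 0], "spin": 0},
    {"xyz": [0.7, -0.105, 0], "spin": 0},
    {"xyz": [0.5, -0.075, 0], "spin": 0},
    {"xyz": [0.35, -0.05, 0], "spin": 0},
    {"xyz": [0, 0, 0], "spin": -1},
  ],
  gripper=100,
)

```text
time: 1.4
tool_pos: [531.7, -345.8, 225.8]
tcp_rot: [-3.141, 0.0, 0.337]
contact_force: [-0.1, -0.6, 0.4]
grip_width: 91.9
finger_force: 0.0
```

Request:
jog_arm(
  targets=[
    {"xyz": [0, 0, 0], "spin": -1},
    {"xyz": [0, 0, 0], "spin": -1},
    {"xyz": [0, 0, 0], "spin": -1},
    {"xyz": [0, 0, 0], "spin": -1},
    {"xyz": [0, 0, 0], "spin": -1},
    {"xyz": [0, 0, 0], "spin": -1},
    {"xyz": [0, 0, 0], "spin": -1},
    {"xyz": [0, 0, 0], "spin": -1},
    {"xyz": [0, 0, 0], "spin": -1},
    {"xyz": [0, 0, 0], "spin": -1},
  ],
  gripper=80,
)

```text
time: 2.65
tool_pos: [529.8, -347.2, 226.3]
tcp_rot: [-3.141, -0.0, 1.335]
contact_force: [0.1, 0.1, -0.1]
grip_width: 73.3
finger_force: 0.0
```

Run:
```python
from h import *
o=bot.get_obs();c=bot.get_calibration('wrist');i=bot.capture('wrist')
print(o['time'],o['tool_pos'],o['tcp_rot'],o['joint_positions'],c['eye'],c['rotation'])
np.save('w1.npy',np.r_[c['eye'],c['rotation']])
cv2.imwrite('pics/w1.png',i);cv2.imwrite('pics/w1b.png',cv2.resize(i,(800,600),interpolation=cv2.INTER_CUBIC))
print(proj(c,[530,-347,92])*1.5625)
```

```text
2.65 [ 529.8461908  -347.2350401   226.26180912] [-3.14079268e+00 -3.42342023e-04  1.33509623e+00] [-7.00996754e-01  5.46706842e-01  1.19661020e+00 -5.37820391e-05
  1.39914414e+00 -4.65287582e-01] [ 548.46449974 -268.80576692  385.05763765] [ 2.84103606e+00  4.64342638e-04 -2.35717722e-01]
[400.38687359 286.63007916]
```

View pics/w1b.png

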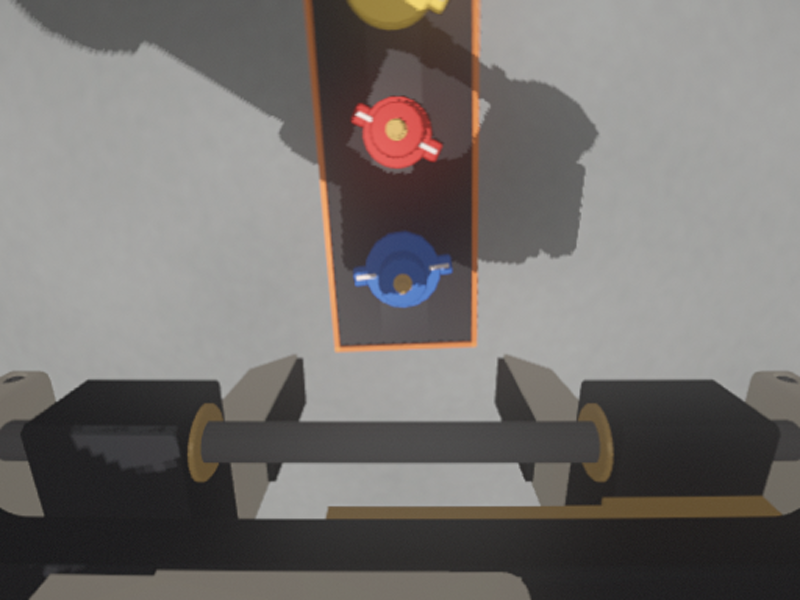

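Wrist view: blue cap nipple tip (402,282), disc centre about (403,270), ear lines centred (366,278) and (440,267); the red cap is one well further on.

Run:
```python
from h import *
c=bot.get_calibration('wrist');w=np.load('w1.npy');c['eye'],c['rotation']=w[:3],w[3:]
k=.64
print('nip',atz(c,402*k,282*k,92))
a,b=atz(c,366*k,278*k,45),atz(c,440*k,267*k,45)
print(a,b,(a+b)/2,np.linalg.norm(a-b),np.arctan2(*(b-a)[1::-1]))
e=atz(c,354*k,279*k,45),atz(c,452*k,266*k,45);print(np.linalg.norm(e[0]-e[1]),(e[0]+e[1])/2)
S=bot.get_calibration('scene')
# refine ear/disc mid using scene: predicted
print('radiator dir', [atz(S,u*k,v*k,195)[:2] for u,v in ((484,443),(706,587),(470,470),(672,594))])
```

```text
nip [ 531.78551637 -344.14964246   92.        ]
[ 502.92740815 -346.67748981   45.        ] [ 560.06765586 -351.49380154   45.        ] [ 531.497532   -349.08564568   45.        ] 57.34287023740759 -0.08409053467696939
75.77401555392525 [ 531.43968685 -349.0760297    45.        ]
radiator dir [array([619.06110249, 197.29120914]), array([557.36595658, 461.40508942]), array([654.69343699, 212.50926899]), array([589.84805717, 443.30847916])]
```

Request:
jog_arm(
  targets=[
    {"xyz": [0, 0.02, 0.3], "spin": 0},
    {"xyz": [0, 0, 0.5], "spin": 0},
    {"xyz": [0, 0, 0.5], "spin": 0},
    {"xyz": [0, 0, 0.4], "spin": 0},
    {"xyz": [0, 0, 0.3], "spin": 0},
    {"xyz": [0, 0, 0.15], "spin": 0},
    {"xyz": [0, 0, 0.06], "spin": 0},
    {"xyz": [0, 0, 0], "spin": 0},
    {"xyz": [0, 0, 0], "spin": 0},
    {"xyz": [0, 0, 0], "spin": 0},
  ],
)

```text
time: 3.95
tool_pos: [531.9, -348.0, 50.8]
tcp_rot: [3.14, 0.001, 1.332]
contact_force: [0.5, 0.3, -0.4]
grip_width: 73.5
finger_force: 0.0
```

Run:
```python
from h import *
o=bot.get_obs();c=bot.get_calibration('wrist');i=bot.capture('wrist')
print(o['time'],o['tool_pos'],o['tcp_rot'],o['contact_force'])
cv2.imwrite('pics/w2.png',cv2.resize(i,(800,600),interpolation=cv2.INTER_CUBIC))
for p in ([531.5,-347.5,92],[531.5,-347.5,78]):print(proj(c,p)*1.5625)
```

```text
3.95 [ 531.87318073 -348.02897454   50.77204905] [3.14030132e+00 7.31937061e-04 1.33172054e+00] [ 0.48200518  0.31851645 -0.42799725]
[399.2758407  441.56333627]
[399.24667051 416.45044739]
```

View pics/w2.png

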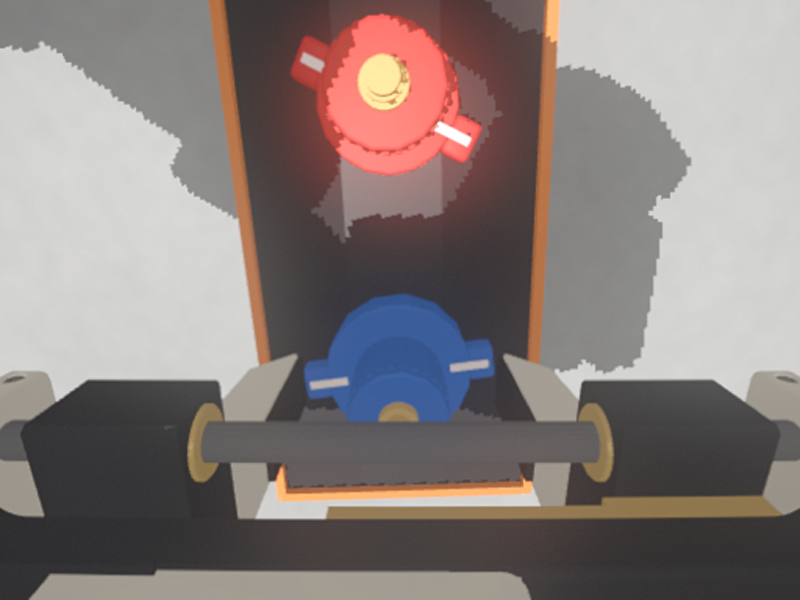

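Wrist view: blue cap between the open fingers, ear lines at (329,383) and (469,365), nothing touching.

Run:
```python
from h import *
c=bot.get_calibration('wrist');k=.64
for z in(43,45,47):
    a,b=atz(c,329*k,383*k,z),atz(c,469*k,365*k,z)
    print(z,(a+b)/2,np.linalg.norm(a-b),np.arctan2(*(b-a)[1::-1]))
    e=atz(c,306*k,385*k,z),atz(c,493*k,361*k,z);print(np.linalg.norm(e[0]-e[1]))
```

```text
43 [ 530.72018353 -349.21348158   43.        ] 56.911411054801526 -0.09888850781811086
75.98516010039087
45 [ 530.95717972 -348.2534691    45.        ] 56.22706648516536 -0.09888850781811094
75.07145877540408
47 [ 531.19417592 -347.29345662   47.        ] 55.54272191552907 -0.0988885078181102
74.15775745041718
```

Request:
jog_arm(
  targets=[
    {"xyz": [0, -0.01, 0.02], "spin": 0},
    {"xyz": [0, 0, 0], "spin": 0},
    {"xyz": [0, 0, 0], "spin": 0},
    {"xyz": [0, 0, 0], "spin": 0},
    {"xyz": [0, 0, 0], "spin": 0},
    {"xyz": [0, 0, 0], "spin": 0},
    {"xyz": [0, 0, 0], "spin": 0},
    {"xyz": [0, 0, 0], "spin": 0},
    {"xyz": [0, 0, 0], "spin": 0},
    {"xyz": [0, 0, 0], "spin": 0},
  ],
  gripper=0,
)

```text
time: 5.25
tool_pos: [530.8, -347.6, 48.3]
tcp_rot: [3.141, 0.0, 1.332]
contact_force: [0.9, 0.3, -1.1]
grip_width: 33.8
finger_force: 30.0
```

Request:
jog_arm(
  targets=[
    {"xyz": [0, 0, -0.1], "spin": 0},
    {"xyz": [0, 0, -0.3], "spin": 0},
    {"xyz": [0, 0, -0.5], "spin": 0},
    {"xyz": [0, 0, -0.6], "spin": 0},
    {"xyz": [0, 0, -0.6], "spin": 0},
    {"xyz": [0, 0, -0.5], "spin": 0},
    {"xyz": [0, 0, -0.3], "spin": 0},
    {"xyz": [0, 0, -0.2], "spin": 0},
    {"xyz": [0.2, 0, 0], "spin": 0},
    {"xyz": [0.4, -0.03, 0], "spin": 0},
  ],
)

```text
time: 6.5
tool_pos: [539.4, -299.6, 295.1]
tcp_rot: [-3.14, -0.001, 1.33]
contact_force: [-0.1, 1.0, -1.8]
grip_width: 33.3
finger_force: 30.0
```

Request:
jog_arm(
  targets=[
    {"xyz": [0.6, -0.03, 0], "spin": 0},
    {"xyz": [0.7, -0.03, 0], "spin": 0},
    {"xyz": [0.7, -0.03, 0], "spin": 0},
    {"xyz": [0.7, -0.03, 0], "spin": 0},
    {"xyz": [0.7, -0.03, 0], "spin": 0},
    {"xyz": [0.6, -0.03, 0], "spin": 0},
    {"xyz": [0.5, -0.03, 0], "spin": 0},
    {"xyz": [0.3, -0.03, 0], "spin": 0},
    {"xyz": [0.1, 0, 0], "spin": -1},
    {"xyz": [0, 0, 0], "spin": -1},
  ],
)

```text
time: 7.75
tool_pos: [612.9, 87.2, 294.9]
tcp_rot: [-3.139, -0.0, 1.537]
contact_force: [0.1, -0.4, -1.7]
grip_width: 33.1
finger_force: 30.0
```

Request:
jog_arm(
  targets=[
    {"xyz": [0, 0, 0], "spin": 0},
    {"xyz": [0, 0, 0], "spin": 0},
    {"xyz": [0, 0, 0], "spin": 0},
    {"xyz": [0, 0, 0], "spin": 0},
    {"xyz": [0, 0, 0], "spin": 0},
    {"xyz": [0, 0, 0], "spin": 0},
    {"xyz": [0, 0, 0], "spin": 0},
    {"xyz": [0, 0, 0], "spin": 0},
    {"xyz": [0, 0, 0], "spin": 0},
    {"xyz": [0, 0, 0], "spin": 0},
  ],
)

```text
time: 9.0
tool_pos: [614.0, 85.1, 296.3]
tcp_rot: [3.142, 0.0, 1.532]
contact_force: [-0.2, -0.6, -1.5]
grip_width: 33.4
finger_force: 30.0
```

Run:
```python
from h import *
o=bot.get_obs();c=bot.get_calibration('wrist');i=bot.capture('wrist')
print(o['time'],o['tool_pos'],o['tcp_rot'],o['joint_positions'],o['contact_force'],o['grip_width'])
np.save('w3.npy',np.r_[c['eye'],c['rotation']])
cv2.imwrite('pics/w3.png',i);cv2.imwrite('pics/w3b.png',cv2.resize(i,(800,600),interpolation=cv2.INTER_CUBIC))
print(proj(c,[635,172,225])*1.5625)
```

```text
9.0 [613.95954152  85.05328211 296.26943679] [3.14157637e+00 1.08785103e-04 1.53177813e+00] [ 1.41375771e-02  4.86745588e-01  1.10901086e+00 -1.09530805e-04
  1.54582573e+00  5.31585108e-02] [-0.21756077 -0.57167983 -1.45662302] 33.42616664060448
[437.03251845 145.31123421]
```

View pics/w3b.png

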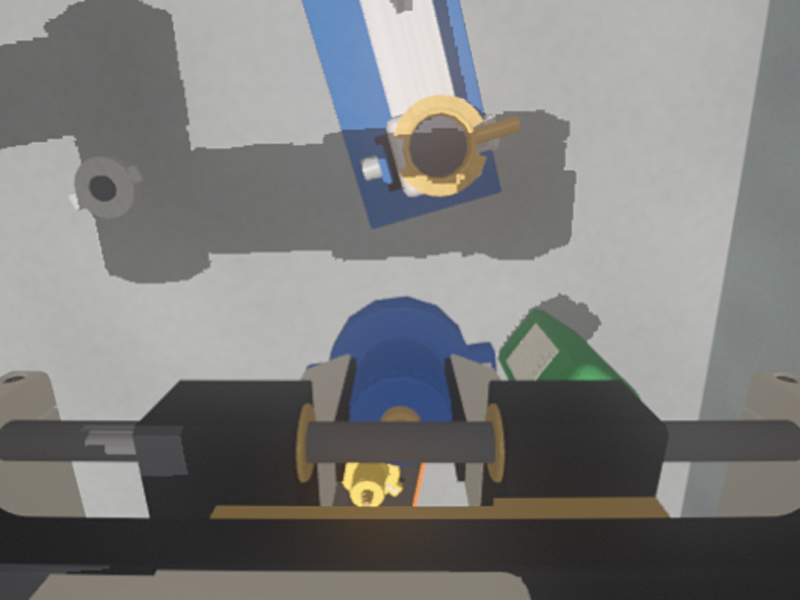

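Wrist view: neck rim centre about (440,145), overflow nipple to the right (+x), cap held straight between the fingers. An enlarged crop of the neck will show the notches.

Run:
```python
import cv2
i=cv2.imread('pics/w3.png')[50:140,240:350]
cv2.imwrite('pics/w3c.png',cv2.resize(i,(770,600) if 0 else (733,600),interpolation=cv2.INTER_CUBIC))
```

```text
(no output)
```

View pics/w3c.png

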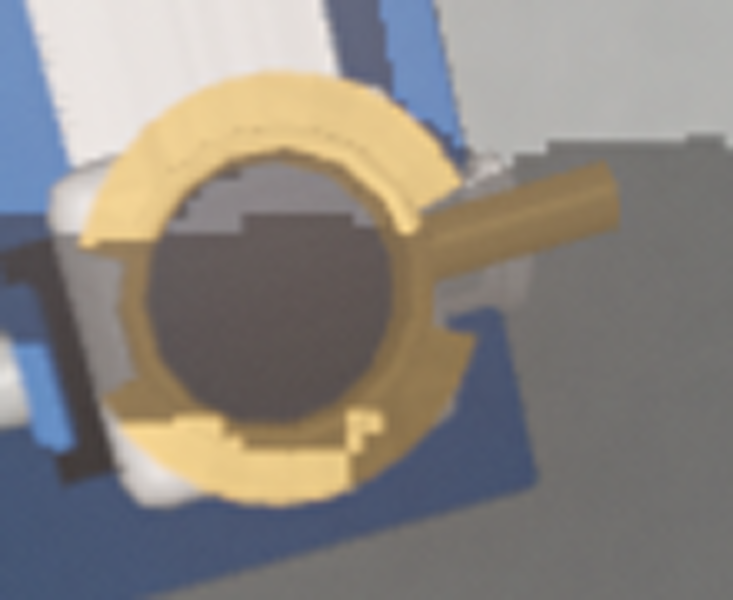

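Crop: left notch corners (80,245),(105,400); right notch corners (463,187),(476,333); rim top (280,70), bottom (275,507), overflow nipple running toward (612,195).

Run:
```python
from h import *
from scipy.optimize import least_squares
c=bot.get_calibration('wrist');w=np.load('w3.npy');c['eye'],c['rotation']=w[:3],w[3:]
P=[atz(c,240+(u+.5)/6.664-.5,50+(v+.5)/6.667-.5,225)[:2] for u,v in ((80,245),(105,400),(463,187),(476,333),(280,70),(275,507))]
P=np.array(P);print(P)
s=least_squares(lambda q:np.hypot(*(P-q[:2]).T)-q[2],[635,172,23]);print(s.x,s.fun)
print('corner mean',P[:4].mean(0),'notch chords',np.linalg.norm(P[0]-P[1]),np.linalg.norm(P[2]-P[3]))
d=P[2:4].mean(0)-P[:2].mean(0);print('notch yaw',np.arctan2(d[1],d[0]))
# held cap ears in this picture (tips), ear top z = TCP-3.3
k=.64; z=296.27-3.3
a,b=atz(c,308*k,367*k,z),atz(c,496*k,350*k,z);print(a,b,(a+b)/2,np.linalg.norm(a-b),np.arctan2(*(b-a)[1::-1]))
```

```text
[[614.18171275 177.52432496]
 [616.30999587 160.75189422]
 [656.82810457 181.97850247]
 [658.49343736 166.45111261]
 [636.73613388 194.68825934]
 [635.50648101 148.06249198]]
[636.34333421 171.46929952  23.01210075] [-0.03818513 -0.29212229  0.0111302  -0.30066598  0.21018137  0.40966183]
corner mean [636.45331264 171.67645857] notch chords 16.90692231182624 15.616439063524243
notch yaw 0.11912463048263706
[578.06832633  90.18748542 292.97      ] [651.21659473  94.50600016 292.97      ] [614.64246053  92.34674279 292.97      ] 73.2756353710327 0.05896937759414454
```

Run:
```python
import cv2
i=cv2.imread('pics/w3.png')[185:280,190:325]
cv2.imwrite('pics/w3d.png',cv2.resize(i,None,fx=5.9,fy=5.9,interpolation=cv2.INTER_CUBIC))
```

```text
(no output)
```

View pics/w3d.png

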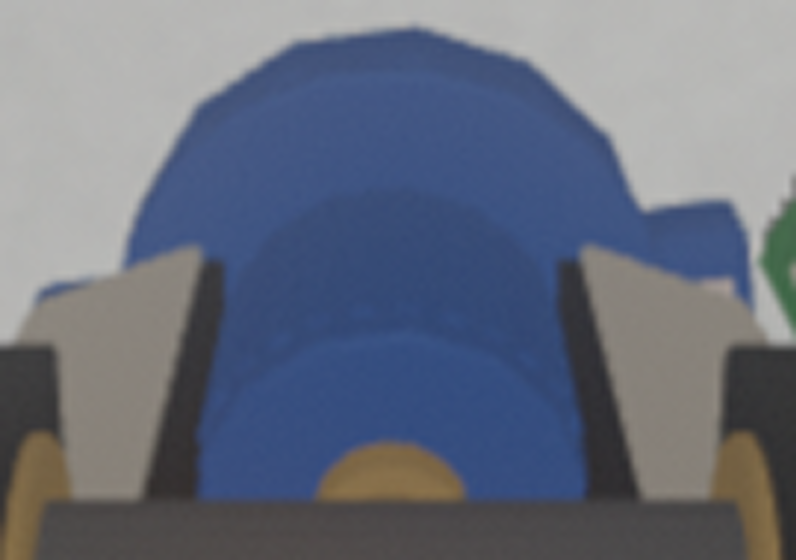

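Cap has not turned in the grip: ear tilt in the image is the same as before. It needs +22.4, +86.9 mm to be over the neck, and the yaw is already about 0.11 against 0.12.

Request:
jog_arm(
  targets=[
    {"xyz": [0.3, 0.07, 0], "spin": 0},
    {"xyz": [0.4, 0.09, 0], "spin": 0},
    {"xyz": [0.3, 0.06, 0], "spin": 0},
    {"xyz": [0.096, 0.018, 0], "spin": 0},
    {"xyz": [0, 0, 0], "spin": -0.1},
    {"xyz": [0, 0, 0], "spin": 0},
    {"xyz": [0, 0, 0], "spin": 0},
    {"xyz": [0, 0, 0], "spin": 0},
    {"xyz": [0, 0, 0], "spin": 0},
    {"xyz": [0, 0, 0], "spin": 0},
  ],
)

```text
time: 10.3
tool_pos: [636.4, 171.9, 296.3]
tcp_rot: [3.142, 0.0, 1.542]
contact_force: [0.2, -0.4, -2.4]
grip_width: 33.5
finger_force: 30.0
```

Run:
```python
from h import *
o=bot.get_obs();print(o['time'],o['tool_pos'],o['tcp_rot'],o['contact_force'],o['moment'])
```

```text
10.3 [636.38548459 171.86210748 296.31302233] [3.14154368e+00 1.03278137e-04 1.54174595e+00] [ 0.22523765 -0.44551319 -2.39765152] [-0.05493983 -0.12941964  0.00316439]
```

Lower to about 246 (just above rim contact).

Request:
jog_arm(
  targets=[
    {"xyz": [0, 0, 0.15], "spin": 0},
    {"xyz": [0, 0, 0.2], "spin": 0},
    {"xyz": [0, 0, 0.15], "spin": 0},
    {"xyz": [0, 0, 0.08], "spin": 0},
    {"xyz": [0, 0, 0.05], "spin": 0},
    {"xyz": [0, 0, 0], "spin": 0},
    {"xyz": [0, 0, 0], "spin": 0},
    {"xyz": [0, 0, 0], "spin": 0},
    {"xyz": [0, 0, 0], "spin": 0},
    {"xyz": [0, 0, 0], "spin": 0},
  ],
)

```text
time: 11.55
tool_pos: [636.4, 171.9, 246.0]
tcp_rot: [3.141, 0.0, 1.542]
contact_force: [0.7, -0.4, -1.7]
grip_width: 33.6
finger_force: 30.0
```

Request:
jog_arm(
  targets=[
    {"xyz": [0, 0, 0.02], "spin": 0},
    {"xyz": [0, 0, 0.02], "spin": 0},
    {"xyz": [0, 0, 0.02], "spin": 0},
    {"xyz": [0, 0, 0.02], "spin": 0},
    {"xyz": [0, 0, 0.01], "spin": 0},
    {"xyz": [0, 0, 0.01], "spin": 0},
    {"xyz": [0, 0, 0], "spin": 0},
    {"xyz": [0, 0, 0], "spin": 0},
    {"xyz": [0, 0, 0], "spin": 0},
    {"xyz": [0, 0, 0], "spin": 0},
  ],
)

```text
time: 12.8
tool_pos: [636.4, 172.0, 238.8]
tcp_rot: [3.141, -0.0, 1.542]
contact_force: [-2.7, 0.3, 5.6]
grip_width: 33.2
finger_force: 30.0
```

Force 7.5 N at 3.5 mm of travel matches the spring alone, so the lugs are in the notches. Press on.

Request:
jog_arm(
  targets=[
    {"xyz": [0, 0, 0.02], "spin": 0},
    {"xyz": [0, 0, 0.02], "spin": 0},
    {"xyz": [0, 0, 0.02], "spin": 0},
    {"xyz": [0, 0, 0.01], "spin": 0},
    {"xyz": [0, 0, 0.01], "spin": 0},
    {"xyz": [0, 0, 0], "spin": 0},
    {"xyz": [0, 0, 0], "spin": 0},
    {"xyz": [0, 0, 0], "spin": 0},
    {"xyz": [0, 0, 0], "spin": 0},
    {"xyz": [0, 0, 0], "spin": 0},
  ],
)

```text
time: 14.05
tool_pos: [636.4, 172.0, 233.5]
tcp_rot: [3.14, -0.0, 1.542]
contact_force: [-4.2, -0.6, 10.1]
grip_width: 33.8
finger_force: 30.0
```

Request:
jog_arm(
  targets=[
    {"xyz": [0, -0.004, 0.01], "spin": 0},
    {"xyz": [0, 0, 0.008], "spin": 0},
    {"xyz": [0, 0, 0.005], "spin": 0},
    {"xyz": [0, 0, 0], "spin": 0},
    {"xyz": [0, 0, 0], "spin": 0},
    {"xyz": [0, 0, 0], "spin": 0},
    {"xyz": [0, 0, 0], "spin": 0},
    {"xyz": [0, 0, 0], "spin": 0},
    {"xyz": [0, 0, 0], "spin": 0},
    {"xyz": [0, 0, 0], "spin": 0},
  ],
)

```text
time: 15.3
tool_pos: [636.4, 172.0, 232.3]
tcp_rot: [3.138, -0.0, 1.542]
contact_force: [-4.7, -1.9, 13.5]
grip_width: 33.6
finger_force: 30.0
```

Request:
jog_arm(
  targets=[
    {"xyz": [0, 0, 0.008], "spin": 0},
    {"xyz": [0, 0, 0], "spin": 0.3},
    {"xyz": [0, 0, 0], "spin": 0.5},
    {"xyz": [0, 0, 0], "spin": 0.5},
    {"xyz": [0, 0, 0], "spin": 0.5},
    {"xyz": [0, 0, 0], "spin": 0.5},
    {"xyz": [0, 0, 0], "spin": 0.5},
    {"xyz": [0, 0, 0], "spin": 0.2},
    {"xyz": [0, 0, 0], "spin": 0},
    {"xyz": [0, 0, 0], "spin": 0},
  ],
)

```text
time: 16.55
tool_pos: [637.4, 171.8, 232.3]
tcp_rot: [3.136, -0.002, 1.242]
contact_force: [-1.1, -0.2, 14.1]
grip_width: 33.2
finger_force: 30.0
```

Run:
```python
from h import *
o=bot.get_obs();print(o['time'],o['tool_pos'],o['tcp_rot'],o['contact_force'],o['moment'])
S=bot.get_calibration('scene');i=bot.capture('scene');cv2.imwrite('pics/s2.png',i)
print(proj(S,[636,172,240]))
cv2.imwrite('pics/s2c.png',cv2.resize(i[200:320,220:370],(750,600),interpolation=cv2.INTER_CUBIC))
```

```text
16.55 [637.44725535 171.83432119 232.32849209] [ 3.13562466e+00 -2.44284821e-03  1.24169537e+00] [-1.05850816 -0.16951747 14.06928232] [-0.25309498  0.26071551 -0.06401944]
[294.99911764 265.90992732]
```

View pics/s2c.png

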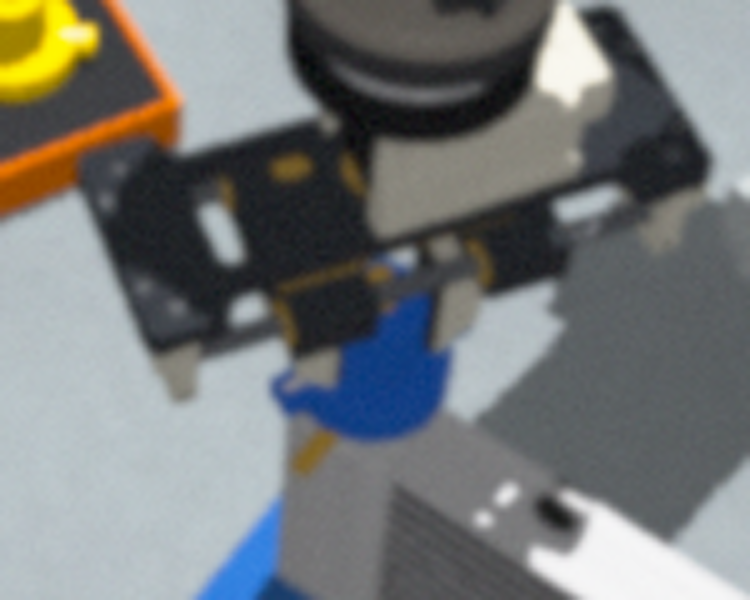

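Cap seated on the neck, ear at (285,385) still under the finger and turned clockwise away from the overflow nipple, so it follows. Continue the turn.

Request:
jog_arm(
  targets=[
    {"xyz": [0, 0, 0], "spin": 0.5},
    {"xyz": [0, 0, 0], "spin": 0.8},
    {"xyz": [0, 0, 0], "spin": 0.8},
    {"xyz": [0, 0, 0], "spin": 0.8},
    {"xyz": [0, 0, 0], "spin": 0.8},
    {"xyz": [0, 0, 0], "spin": 0.8},
    {"xyz": [0, 0, 0], "spin": 0.8},
    {"xyz": [0, 0, 0], "spin": 0.8},
    {"xyz": [0, 0, 0], "spin": 0.8},
    {"xyz": [0, 0, 0], "spin": 0.8},
  ],
)

```text
time: 17.85
tool_pos: [637.6, 171.7, 232.3]
tcp_rot: [3.139, -0.006, 0.469]
contact_force: [-0.6, -1.0, 13.2]
grip_width: 33.6
finger_force: 30.0
```

Run:
```python
from h import *
o=bot.get_obs();print(o['time'],o['tool_pos'],o['tcp_rot'],o['contact_force'],o['moment'],o['joint_positions'])
```

```text
17.85 [637.6480619  171.73437933 232.34754494] [ 3.13865908 -0.00629887  0.46907251] [-0.6020206  -1.03933681 13.1610267 ] [-0.27347444  0.20514909  0.08179072] [ 1.47514139e-01  5.92458492e-01  1.10049108e+00 -7.99143825e-04
  1.44173997e+00  1.24934731e+00]
```

Request:
jog_arm(
  targets=[
    {"xyz": [0, 0, 0], "spin": 0.6},
    {"xyz": [0, 0, 0], "spin": 0.6},
    {"xyz": [0, 0, 0], "spin": 0.6},
    {"xyz": [0, 0, 0], "spin": 0.5},
    {"xyz": [0, 0, 0], "spin": 0.4},
    {"xyz": [0, 0, 0], "spin": 0.4},
    {"xyz": [0, 0, 0], "spin": 0.2},
    {"xyz": [0, 0, 0], "spin": 0},
    {"xyz": [0, 0, 0], "spin": 0},
    {"xyz": [0, 0, 0], "spin": 0},
  ],
)

```text
time: 19.1
tool_pos: [637.7, 171.8, 232.3]
tcp_rot: [3.141, -0.007, 0.142]
contact_force: [-0.9, -0.6, 13.5]
grip_width: 33.4
finger_force: 30.0
```

Run:
```python
from h import *
o=bot.get_obs();print(o['time'],o['tool_pos'],o['tcp_rot'],o['contact_force'],o['moment'])
```

```text
19.1 [637.68766007 171.7725378  232.32968228] [ 3.1409269  -0.00697633  0.14166523] [-0.85989478 -0.59608192 13.51465764] [-0.21423991  0.17719174  0.10776313]
```

Request:
jog_arm(
  targets=[
    {"xyz": [0, 0, 0], "spin": 0.2},
    {"xyz": [0, 0, 0], "spin": 0.2},
    {"xyz": [0, 0, 0], "spin": 0.2},
    {"xyz": [0, 0, 0], "spin": 0.2},
    {"xyz": [0, 0, 0], "spin": 0.1},
    {"xyz": [0, 0, 0], "spin": 0},
    {"xyz": [0, 0, 0], "spin": 0},
    {"xyz": [0, 0, 0], "spin": 0},
    {"xyz": [0, 0, 0], "spin": 0},
    {"xyz": [0, 0, 0], "spin": 0},
  ],
)

```text
time: 20.35
tool_pos: [637.0, 171.7, 232.3]
tcp_rot: [3.141, -0.005, 0.053]
contact_force: [-3.9, -2.3, 14.8]
grip_width: 33.3
finger_force: 30.0
```

Run:
```python
from h import *
o=bot.get_obs();print(o['time'],o['tool_pos'],o['tcp_rot'],o['contact_force'],o['moment'])
```

```text
20.35 [636.98250878 171.74145952 232.28563345] [ 3.14116299 -0.00532643  0.0527483 ] [-3.91559191 -2.25785089 14.77862376] [-0.26883822  0.60517319  0.56959956]
```

Request:
jog_arm(
  targets=[
    {"xyz": [0, 0, 0], "spin": 0.15},
    {"xyz": [0, 0, 0], "spin": 0.15},
    {"xyz": [0, 0, 0], "spin": 0},
    {"xyz": [0, 0, 0], "spin": 0},
    {"xyz": [0, 0, 0], "spin": 0},
    {"xyz": [0, 0, 0], "spin": 0},
    {"xyz": [0, 0, 0], "spin": 0},
    {"xyz": [0, 0, 0], "spin": 0},
    {"xyz": [0, 0, 0], "spin": 0},
    {"xyz": [0, 0, 0], "spin": 0},
  ],
)

```text
time: 21.6
tool_pos: [637.3, 171.7, 232.3]
tcp_rot: [3.141, -0.006, 0.023]
contact_force: [-1.5, -1.2, 14.1]
grip_width: 33.3
finger_force: 30.0
```

Run:
```python
from h import *
o=bot.get_obs();print(o['time'],o['tool_pos'],o['tcp_rot'],o['contact_force'],o['moment'])
i=bot.capture('wrist');cv2.imwrite('pics/w5.png',cv2.resize(i,(800,600),interpolation=cv2.INTER_CUBIC))
```

```text
21.6 [637.28360369 171.72951214 232.26435253] [ 3.14128693 -0.00606992  0.02286002] [-1.46422251 -1.20577513 14.12638994] [-0.35813929  0.42377777  0.65319476]
```

View pics/w5.png

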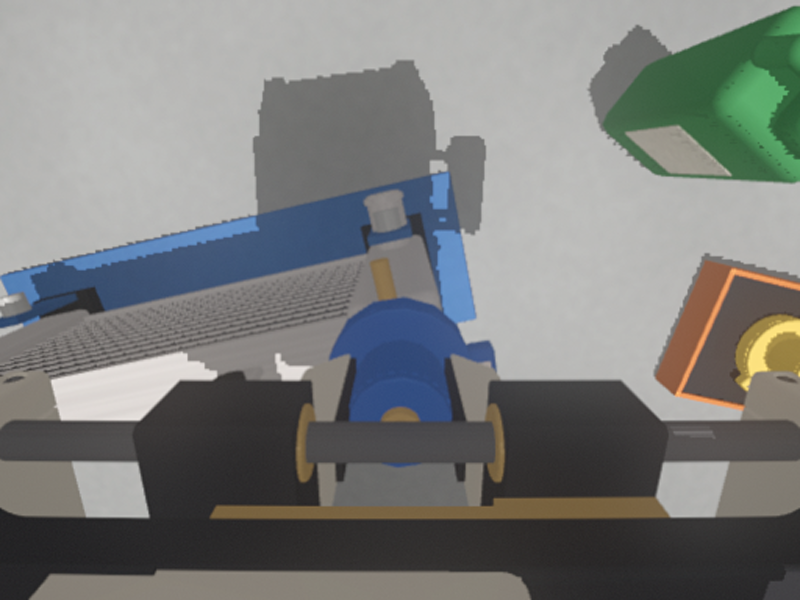

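The torque levelled off at 0.65 N·m as the tool turned the last 0.03 rad, so the cap is on its stop. In the picture its ears lie square to the overflow nipple (375–392, 260–298), along the radiator. The cap is pressed down and still gripped.

```bash
python3 -c "
from plant import bot
print(bot.close_job())"
```

```text
the job is handed in; nothing more can be done
None
```

The blue test cap is on the filler neck, pressed down and turned clockwise to its stop, and the gripper is still holding it; I handed the job in at about 21.7 s without touching the other items.

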